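# Lock out the bench shaker with its stop bar and lock pin

## Robot

A 6-joint arm with a two-finger parallel gripper is mounted at the origin on a cart in front of the work surface, level with it; the furniture and walls round the work are solid. World frame = base frame: x ahead of the robot, y to its left, z up, the work surface at z = 0. Lengths are in m, angles in rad, forces in N, time in s.
With the tool pointing down it reaches from about 0.35 to 0.725 m from the base axis. Payload 4.3 kg.
Tool frame: the origin (TCP) lies midway between the tips of the shut fingers; the grasp point (between the pads) lies behind it (env.grasp_offset is the z of the grasp point in the tool frame, in m); z points along the fingers, y is the direction in which the jaws open and shut (so a half turn about z gives the same grasp; the last joint's range is limited). The gripper opens to 85 mm and grips with 20 to 120 N. Pads are 22 mm wide; open, the fingers measure 114 mm over their backs; the gripper's body (76 mm by 85 mm) begins 54 mm behind the grasp point. The pads swing forward as they close: fully open they stand 13 mm farther back than shut.
Start: joints at [-1.325, 0.377, 0.081, 1.274, 0, 1.46], TCP at [0.2, -0.539, 0.231] pointing down, gripper open.
Joint ranges: [-2.72, 2.72], [-0.84, 1.66], [-1.02, 1.22], [-1.77, 2.12], [-1.37, 1.28], [-3.14, 3.14]. Speed limits (rad/s): [2.57, 2.57, 3.14, 3.14, 3.14, 3.14].

## Interface

Orientations are given as a 3x3 rotation matrix whose columns are the frame's x, y, z axes.
In Python, from plant import telemetry, optics, env gives the robot as it stands.
- The arm moves only by the tool jog_arm, never from a script. Its argument "increments" is text: rows parted by semicolons, each of 7 numbers parted by spaces: the shift along the world's x, y, z in m, then the turn, a rotation vector about the world's x, y, z in rad, then the opening, from 0 (shut) to 1 (fully open). A call has 1 to 10 rows; each row is the pose to reach, as a shift and turn from the pose commanded when the call began; what a row does not reach only later rows make up. A row lasts 1/12 s, in which the tool goes at most 41.7 mm and 7.16 degrees, less where a joint would pass 70% of its speed; a pose out of reach is approached as far as the arm can. A call with a gripper value outside its range is refused whole. The fingers move at their own pace and stop on an object; the grip force is fixed at half the most. Time passes only in rows, so rows that repeat a pose let the fingers close. It gives the time, the measured TCP pose, the force and the opening at its end, in the units of the state.
- telemetry.read_state(): the state, without advancing time (a new reading comes with each control period).
- optics.capture(name): name is "scene" or "side" or "wrist"; returns the picture (420x560x3 uint8, red, green, blue); there is no depth.
- optics.get_calibration(name): a dict with "camera_matrix" (3x3 intrinsics, pixels), "extrinsics" (4x4, takes a point from camera to world coordinates); the wrist camera has in their place "T_tool_cam" (4x4, takes a point from camera to tool coordinates, whose origin is the TCP and whose axes are the flange's). Camera axes: x right, y down, z forward; pixel columns grow to the right and rows downward; lengths in m; the calibration is good to about 2 mm. A picture is of the moment at which its call begins: read the wrist's pose just before it. get_calibration takes no time and is no camera call.
- env.close_job(): hands the job in, once; it reports no verdict.
The state is a dict: "time_s": time; "joints": joint angles; "joint_vel": joint speeds; "tau": joint torques, N m; "position": TCP position; "tool_rot": TCP orientation; "wrist_force": force on the tool from outside, world axes, zero at the start; "wrist_torque": the same for the moment, N m; "gripper_width": finger opening in m.
Only numpy, scipy, OpenCV 4.12 (cv2) and the standard library are available. Lean on these libraries where they do the work, as an engineer would, in place of code of your own. Each camera call takes 0.05 s, during which the arm holds its last target.

## Task

Lock out the bench shaker for servicing: press the long red stop bar under its platform fully in with the fingers, pushing near the middle so that both ends go in evenly and it never goes in crooked. Then take the orange-headed lock pin from its stand and put it upright and fully home, through the holes of the steel bracket and the yellow lug beside the bar. Leave the bottles on the shaker and round it standing where they are.

Things in the scene. Friction and masses are not known exactly. Their poses are not given: they have to be found in the camera images.
- shaker: Fixed bench shaker (place and yaw vary). Origin: worktop level, mid-machine; front faces its -x, +y is its left. White column 125 x 220 mm carries an aluminium platform, x -95 to 100, y -120 to 120 mm, underside 215 mm up, rim top 238 mm. It overhangs the stop bar by 10 mm, so the bar cannot be pressed straight down: come from the front, tool leaning some 35 degrees (pointing forward and down).
- stop_bar: Red bar 200 mm long (y axis), 30 wide (x, up and rearward), 12 thick. Origin: centre of its outer face, about 73 mm up when out. z: outward normal, up and to the front, 42 deg from vertical when out, 28 when in. Press along -z at the origin. It stays where pushed; moving it takes 6 to 12 N. Pushed over 15 to 20 mm off its middle it tips crooked and stay so. Stop pushing at about 15 N.
- bar_frame (a joint): Hinge of the stop bar, rad: 0 = out, 0.25 = fully in at a hard stop (starts at 0 to 0.05). Hinge line along the shaker's y, at x = -115 mm, 35 mm up; the bar's face moves about 13 mm along its normal. The yellow lug turns with it; its hole lines up with the bracket's only when the bar is in.
- bar_skew (a joint): How crooked the bar is, rad: 0 = both ends equally far in; positive = its +y (left) end stands out farther. Range +-0.14; stiff, it stays as left (starts within +-0.015).
- bracket_hole (a point): Centre of the mouth of the steel bracket's upper hole, at (-115, 190, 105) mm in the shaker frame, on top of the upper plate (54 x 50 mm). Vertical 14 mm hole, 1 mm chamfer; below it the 16 mm hole of the yellow lug, then another 14 mm hole in the lower plate (underside 45 mm below the mouth). Open above; the platform's edge is 70 mm to the right.
- lock_pin: Loose lock pin, 114 mm long, about 80 g, upright in its stand. Origin at its tip, z towards the head. Steel shank 10 mm across, 70 mm long, tapered tip; collar 20 mm across (70 to 74 mm); orange round head 24 mm across (74 to 114 mm): grasp the head at about 97 mm. Fully home, the collar rests on the bracket.
- pin_tip (a point): Tip of the lock pin (the same point as its origin).
- pin_stand: Fixed grey stand 40 x 40 mm on an 80 x 80 mm foot, 80 mm high, on the left or the right of the bench; origin at worktop level under its centre. The pin hangs by its collar in its 13 mm hole, 70 mm deep in it; lift it straight up.
- red_cap_bottle: Bystander: white bottle with a red cap, 56 x 56 x 115 mm, on the right of the platform; origin at the centre of its underside.
- media_bottle: Bystander: glass bottle with an orange cap, 66 x 66 x 113 mm, on the left of the platform; origin at the centre of its underside.
- blue_cap_bottle: Bystander: white bottle with a blue cap, 51 x 51 x 96 mm, on the worktop, in the place (left or right) where the pin stand is not; origin at the centre of its underside.
- wash_bottle: Bystander: wash bottle with a blue spout, 102 x 59 x 224 mm, on the worktop to the right of the shaker; origin at the centre of its underside.

How it is judged:
By the outcome, as a careful person would: the job done as asked, in the order asked, and still so for the second after the job is handed in, with the robot touching nothing.
It also fails if it takes over 54 s, if anything falls off the work surface, if the arm or the gripper's body presses on something with over 40 N, if the wrist force passes 120 N, or if a joint passes its speed limit or range.

## Working session

There is one attempt and no reset: what is moved stays moved. The work goes in short steps, Python scripts to look and compute and a tool call to move; the robot and the scene stay as the last step left them, time stands still between calls to the robot, and variables do not carry over. Pictures are saved under pics/ and viewed, and the job is handed in when it is done.

Besides the shell and the picture viewer there is one more tool, called after "Request:" as name(argument=value, ...) on one line, values as JSON. jog_arm: Moves the arm, as the interface text tells. Its arguments: {"type":"object","properties":{"increments":{"type":"string"}},"required":["increments"]}

```bash
mkdir -p pics; ls; python3 - <<'E'
from plant import telemetry, optics, env
import cv2,numpy as np
s=telemetry.read_state(); print(s, env.grasp_offset)
for n in ("scene","side","wrist"):
    im=optics.capture(n); cv2.imwrite(f"pics/{n}0.png",im[:,:,::-1]); c=optics.get_calibration(n); print(n,{k:np.round(v,4).tolist() for k,v in c.items()})
E
```

```text
pics
{'time_s': 0.0, 'joints': array([-1.32530619e+00,  3.78068995e-01,  7.95726574e-02,  1.27440304e+00,
       -3.13659929e-05,  1.46053454e+00]), 'joint_vel': array([-6.40100094e-04,  2.62443027e-06,  9.53072389e-05, -2.56704101e-04,
       -6.38052173e-04, -1.28255653e-03]), 'tau': array([-1.41132325e-03, -4.63606668e+01,  2.69874805e+01,  2.07441364e-02,
       -2.20044058e-04,  9.53974137e-06]), 'position': array([ 0.20011933, -0.53832117,  0.23033689]), 'tool_rot': array([[ 9.37384906e-01,  3.48294767e-01, -5.41532549e-04],
       [ 3.48295130e-01, -9.37382724e-01,  2.03236987e-03],
       [ 2.00240533e-04, -2.09372599e-03, -9.99997788e-01]]), 'wrist_force': array([-0.3421364 ,  0.99564075,  0.57801331]), 'wrist_torque': array([-0.01368886,  0.01467954, -0.00318815]), 'gripper_width': 0.08562379868744383} -0.0187
scene {'camera_matrix': [[518.4187, 0.0, 282.7012], [0.0, 518.4187, 216.5419], [0.0, 0.0, 1.0]], 'extrinsics': [[-0.6561, -0.3756, 0.6546, -0.2726], [-0.7546, 0.3315, -0.5663, 0.7664], [-0.0043, -0.8655, -0.5009, 0.7932], [0.0, 0.0, 0.0, 1.0]]}
side {'camera_matrix': [[500.6344, 0.0, 275.5707], [0.0, 500.6344, 201.7762], [0.0, 0.0, 1.0]], 'extrinsics': [[0.9194, -0.1547, 0.3616, 0.1083], [-0.393, -0.3279, 0.8591, -1.0546], [-0.0143, -0.932, -0.3623, 0.6102], [0.0, 0.0, 0.0, 1.0]]}
wrist {'camera_matrix': [[289.0986, 0.0, 279.3825], [0.0, 289.0986, 211.7886], [0.0, 0.0, 1.0]], 'T_tool_cam': [[-0.0001, -0.9451, -0.3268, 0.0847], [1.0, -0.0001, -0.0001, 0.0008], [0.0, -0.3268, 0.9451, -0.1411], [0.0, 0.0, 0.0, 1.0]]}
```

View pics/scene0.png

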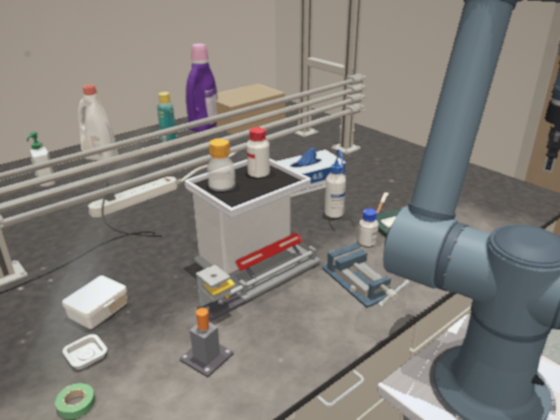

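View pics/side0.png

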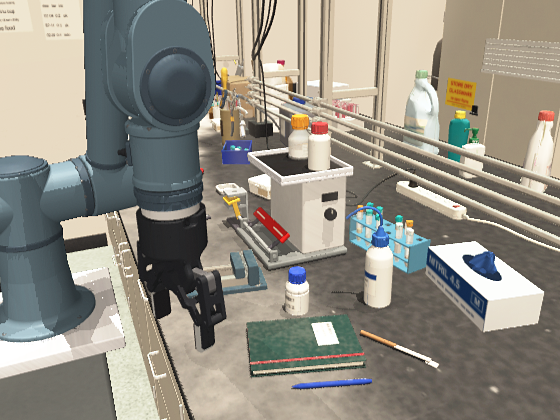

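View pics/wrist0.png

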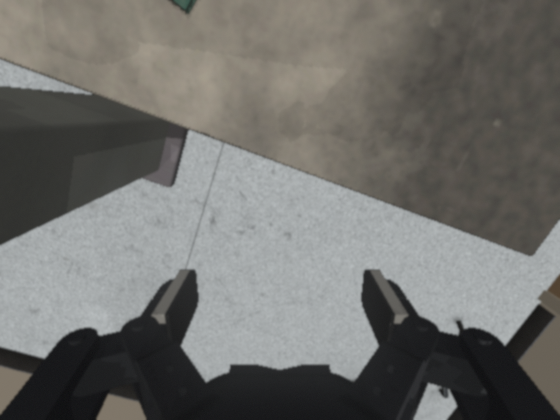

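The scene view shows the shaker with the red bar at about (268,250), the bracket at (213,282) and the pin stand on the left at (203,340). The side view shows the bar at (270,225). A grey-blue clamp stands in front of the shaker, to its right. The wrist view shows only the bench edge.

```bash
python3 - <<'E'
import cv2
a=cv2.imread("pics/scene0.png")[140:380,170:330]; cv2.imwrite("pics/sc_crop.png",cv2.resize(a,None,fx=2.5*1,fy=2.5,interpolation=cv2.INTER_CUBIC))
a=cv2.imread("pics/side0.png")[110:310,190:390]; cv2.imwrite("pics/si_crop.png",cv2.resize(a,None,fx=3,fy=3,interpolation=cv2.INTER_CUBIC))
E
```

```text
(no output)
```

View pics/sc_crop.png

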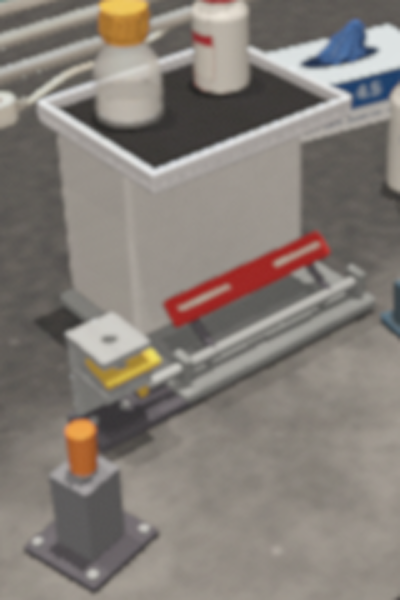

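View pics/si_crop.png

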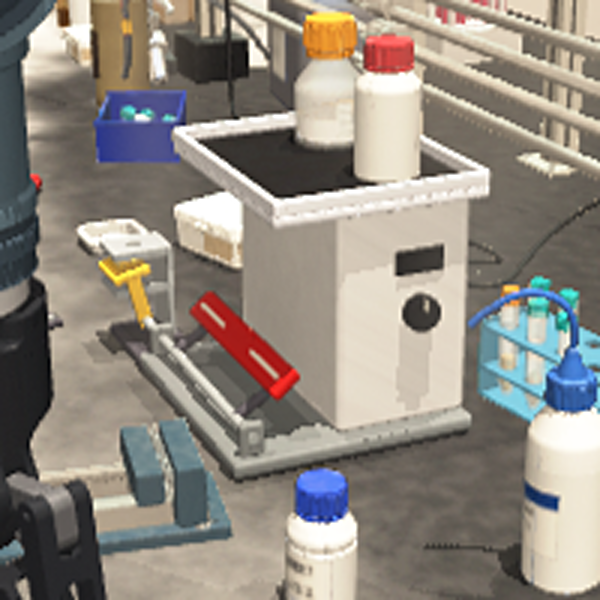

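```bash
cat > h.py <<'E'
import cv2,numpy as np
from plant import telemetry, optics, env
def cam(n,s=None):
    c=optics.get_calibration(n)
    K=np.array(c["camera_matrix"])
    if n=="wrist":
        T=np.eye(4);T[:3,:3]=s["tool_rot"];T[:3,3]=s["position"];T=T@np.array(c["T_tool_cam"])
    else: T=np.array(c["extrinsics"])
    return K,T
def ray(KT,uv):
    K,T=KT; d=T[:3,:3]@np.linalg.inv(K)@np.array([uv[0],uv[1],1.]); return T[:3,3],d/np.linalg.norm(d)
def onz(KT,uv,z):
    o,d=ray(KT,uv); return o+d*(z-o[2])/d[2]
def tri(obs):
    A=np.zeros((3,3));b=np.zeros(3);R=[ray(*o) for o in obs]
    for o,d in R:
        P=np.eye(3)-np.outer(d,d);A+=P;b+=P@o
    p=np.linalg.solve(A,b); return p,[np.linalg.norm((np.eye(3)-np.outer(d,d))@(p-o))*1e3 for o,d in R]
def proj(KT,p):
    K,T=KT;q=np.linalg.inv(T)@np.append(p,1);q=K@q[:3];return q[:2]/q[2]
def snap(n,tag):
    s=telemetry.read_state(); im=optics.capture(n)[:,:,::-1].copy(); cv2.imwrite(f"pics/{tag}.png",im); return im,(cam(n,s)),s
E
python3 - <<'E'
from h import *
np.set_printoptions(precision=4,suppress=True)
S=cam("scene");D=cam("side")
for nm,KT,f in(("scene",S,lambda p:(p[0]/2.5+170,p[1]/2.5+140)),("side",D,lambda p:(p[0]/3+190,p[1]/3+110))):
    pts={"scene":[(40,103),(155,185),(350,100)],"side":[(175,131),(275,213),(489,183)]}[nm]
    P=[onz(KT,f(p),.238) for p in pts]
    print(nm,P,[np.linalg.norm(P[i+1]-P[i]) for i in range(2)],[np.degrees(np.arctan2(*(P[i+1]-P[i])[1::-1])) for i in range(2)])
print("hole",onz(S,(110/2.5+170,339/2.5+140),.105))
print("standtop pin collar", onz(S,(81/2.5+170,473/2.5+140),.084),"headtop",onz(S,(81/2.5+170,428/2.5+140),.114+.010))
for n,fn,roi in(("scene","scene0",(170,330,140,380)),("side","side0",(240,310,190,250))):
    im=cv2.imread(f"pics/{fn}.png");h=cv2.cvtColor(im,cv2.COLOR_BGR2HSV)
    m=(((h[...,0]<6)|(h[...,0]>172))&(h[...,1]>150)&(h[...,2]>60)).astype(np.uint8)
    k=np.zeros_like(m);k[roi[2]:roi[3],roi[0]:roi[1]]=1;m*=k
    m=cv2.morphologyEx(m,cv2.MORPH_CLOSE,np.ones((5,5)))
    c=max(cv2.findContours(m,0,2)[0],key=cv2.contourArea);print(n,cv2.contourArea(c),cv2.minAreaRect(c),cv2.boxPoints(cv2.minAreaRect(c)).tolist(),cv2.approxPolyDP(c,3,True)[:,0].tolist())
E
```

```text
scene [array([0.7376, 0.2024, 0.238 ]), array([0.5337, 0.2136, 0.238 ]), array([ 0.543 , -0.0276,  0.238 ])] [np.float64(0.2042841481704515), np.float64(0.24133298048446603)] [np.float64(176.853682511543), np.float64(-87.78261267922005)]
side [array([0.555 , 0.1936, 0.238 ]), array([ 0.5442, -0.0569,  0.238 ]), array([ 0.7301, -0.063 ,  0.238 ])] [np.float64(0.25070784544216457), np.float64(0.18608241250568935)] [np.float64(-92.48116986699043), np.float64(-1.8695017132692702)]
hole [0.5303 0.274  0.105 ]
standtop pin collar [0.4225 0.3776 0.084 ] headtop [0.4265 0.3711 0.124 ]
scene 636.0 ((268.579345703125, 251.1685791015625), (11.123947143554688, 68.18074035644531), 64.79888153076172) [[235.36546325683594, 260.65155029296875], [297.0566711425781, 231.62042236328125], [301.793212890625, 241.68560791015625], [240.10202026367188, 270.71673583984375]] [[301, 240], [296, 233], [236, 262], [240, 269]]
side 424.0 ((271.25, 224.25001525878906), (41.719295501708984, 11.31370735168457), 45.0) [[252.5, 213.50001525878906], [260.5, 205.50001525878906], [290.0, 235.00001525878906], [282.0, 243.00001525878906]] [[259, 207], [254, 214], [283, 242], [288, 233]]
```

```bash
python3 - <<'E'
from h import *
np.set_printoptions(precision=4,suppress=True)
S=cam("scene");D=cam("side")
s=lambda a,b:(S,(a/2.5+170,b/2.5+140)); d=lambda a,b:(D,(a/3+190,b/3+110))
for n,a,b in(("FLrim",s(155,185-10),d(175,131)),("FLrim raw",s(155,170),d(175,131)),("FRrim",s(350,97),d(275,205)),("bar up L",s(163,302),d(205,292)),("bar up R",s(320,232),d(299,372)),("bar lo L",s(175,327),d(190,312)),("bar loR",s(328,252),d(277,397)),
 ("bracket hole/top front right",s(162,352),d(128,262)),("bracket top R rear",s(110,312),d(165,240))):
    print(n,*tri([a,b]))
c,_=tri([(S,(268.58,251.17)),(D,(271.25,224.25))]);print(c,_)
E
python3 - <<'E'
import cv2
a=cv2.imread("pics/scene0.png")[170:230,180:320]; cv2.imwrite("pics/z1.png",cv2.resize(a,None,fx=5,fy=5,interpolation=cv2.INTER_CUBIC))
a=cv2.imread("pics/side0.png")[140:240,235:365]; cv2.imwrite("pics/z2.png",cv2.resize(a,None,fx=6,fy=6,interpolation=cv2.INTER_CUBIC))
E
```

```text
FLrim [0.5558 0.1986 0.235 ] [np.float64(1.8621713275430034), np.float64(1.8621713275430856)]
FLrim raw [0.5563 0.197  0.2371] [np.float64(0.14666199124190984), np.float64(0.14666199124183216)]
FRrim [ 0.5527 -0.0362  0.236 ] [np.float64(1.0501621865246518), np.float64(1.0501621865245532)]
bar up L [0.5758 0.1838 0.0796] [np.float64(0.2518924878094608), np.float64(0.2518924878095564)]
bar up R [ 0.5781 -0.0196  0.078 ] [np.float64(4.155485013296961), np.float64(4.155485013296817)]
bar lo L [0.5592 0.184  0.0608] [np.float64(1.6350592685393175), np.float64(1.6350592685390855)]
bar loR [ 0.5607 -0.017   0.0597] [np.float64(1.467920043947303), np.float64(1.4679200439474318)]
bracket hole/top front right [0.5115 0.2376 0.0939] [np.float64(9.922192938785033), np.float64(9.922192938784939)]
bracket top R rear [0.561  0.2536 0.1102] [np.float64(1.810931780931008), np.float64(1.8109317809308099)]
[0.5727 0.0839 0.0663] [np.float64(1.819831996450393), np.float64(1.8198319964503364)]
```

View pics/z1.png

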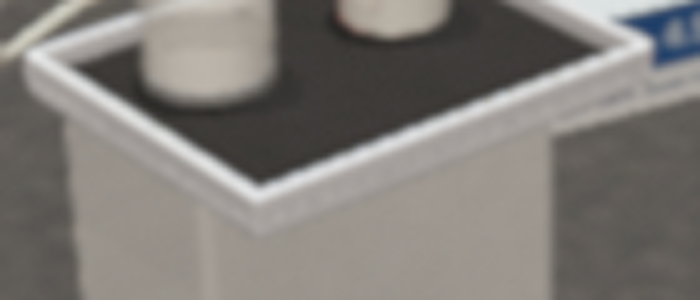

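View pics/z2.png

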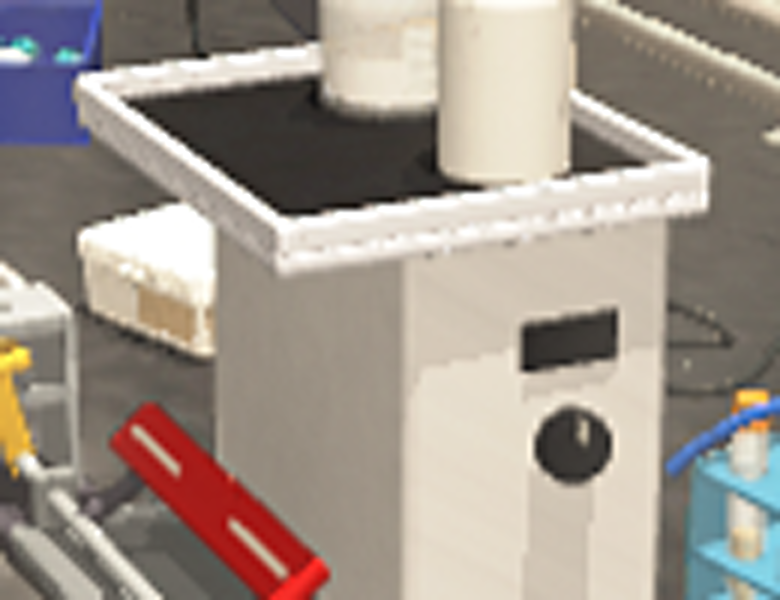

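```bash
python3 - <<'E'
from h import *
np.set_printoptions(precision=4,suppress=True)
S=cam("scene");D=cam("side")
for n,a,b in(("FL",(232,210),(248,154.2)),("FR",(310.2,178.8),(281.5,178.7))):
    print(n,*tri([(S,a),(D,b)]),onz(S,a,.238),onz(D,b,.238))
print("RL",onz(S,(185.4,182),.238),"RR",onz(D,(353,167.5),.238))
print("hole S",onz(S,(214,275.6),.105))
# bar axis from white stripes/all red corners: lower face edges
E
```

```text
FL [0.5552 0.1986 0.2343] [np.float64(1.0006109454502605), np.float64(1.0006109454503098)] [0.5479 0.2031 0.238 ] [0.5523 0.189  0.238 ]
FR [ 0.5522 -0.0367  0.2356] [np.float64(0.6855948441722739), np.float64(0.685594844172294)] [ 0.5475 -0.0325  0.238 ] [ 0.5505 -0.0416  0.238 ]
RL [0.7348 0.2058 0.238 ] RR [ 0.7449 -0.0386  0.238 ]
hole S [0.5303 0.274  0.105 ]
```

Request:
jog_arm(increments="0.22 0.24 0.05 0 0 1.1 1;0.22 0.24 0.05 0 0 1.1 1;0.22 0.24 0.05 0 0 1.1 1;0.22 0.24 0.05 0 0 1.1 1;0.22 0.24 0.05 0 0 1.1 1;0.22 0.24 0.05 0 0 1.1 1;0.22 0.24 0.05 0 0 1.1 1;0.22 0.24 0.05 0 0 1.1 1;0.22 0.24 0.05 0 0 1.1 1")

```text
time_s: 0.9
position: [0.4242, -0.2943, 0.2824]
tool_rot: [[0.101, 0.995, 0.003], [0.995, -0.101, 0.001], [0.002, 0.003, -1.0]]
wrist_force: [-0.1, -0.5, -0.5]
gripper_width: 0.0853
```

```bash
python3 - <<'E'
from h import *
np.set_printoptions(precision=4,suppress=True)
s=telemetry.read_state();print(s["time_s"],s["joints"],s["position"],s["tool_rot"])
S=cam("scene")
for uv in((330,262),(355,248),(388,292),(362,300)): print(uv,onz(S,uv,.05),onz(S,uv,0.))
E
```

```text
0.9 [-0.7314  0.2463  0.0298  1.3528  0.0033  0.941 ] [ 0.4242 -0.2943  0.2824] [[ 0.1014  0.9948  0.0033]
 [ 0.9948 -0.1014  0.0015]
 [ 0.0018  0.0031 -1.    ]]
(330, 262) [ 0.4508 -0.014   0.05  ] [ 0.4995 -0.0665  0.    ]
(355, 248) [ 0.4522 -0.1075  0.05  ] [ 0.501  -0.1662  0.    ]
(388, 292) [ 0.2799 -0.0284  0.05  ] [ 0.3171 -0.0819  0.    ]
(362, 300) [0.3    0.0377 0.05  ] [ 0.3385 -0.0113  0.    ]
```

Request:
jog_arm(increments="-0.02 0.37 0.04 0 0 1.2 1;-0.02 0.37 0.04 0 0 1.2 1;-0.02 0.37 0.04 0 0 1.2 1;-0.02 0.37 0.04 0 0 1.2 1;-0.02 0.37 0.04 0 0 1.2 1;-0.02 0.37 0.04 0 0 1.2 1;-0.02 0.37 0.04 0 0 1.2 1;-0.02 0.37 0.04 0 0 1.2 1;-0.02 0.37 0.04 0 0 1.2 1;-0.02 0.37 0.04 0 0 1.2 1")

```text
time_s: 1.73
position: [0.3993, 0.0771, 0.3221]
tool_rot: [[-0.891, 0.454, 0.001], [0.454, 0.891, 0.003], [0.001, 0.003, -1.0]]
wrist_force: [-0.1, -1.4, -0.6]
gripper_width: 0.0853
```

Request:
jog_arm(increments="-0.01 0.09 0 0 0 0.47 1;-0.01 0.09 0 0 0 0.47 1;-0.01 0.09 0 0 0 0.47 1;-0.01 0.09 0 0 0 0.47 1;-0.01 0.09 0 0 0 0.47 1;-0.01 0.09 0 0 0 0.47 1")

```text
time_s: 2.23
position: [0.3901, 0.161, 0.3211]
tool_rot: [[-1.0, 0.018, -0.001], [0.018, 1.0, -0.0], [0.001, -0.0, -1.0]]
wrist_force: [0.2, -0.7, 0.3]
gripper_width: 0.0854
```

```bash
python3 - <<'E'
from h import *
np.set_printoptions(precision=4,suppress=True)
im,KT,s=snap("wrist","w1"); print(s["time_s"],s["joints"],s["position"],s["tool_rot"],np.abs(s["joint_vel"]).max())
E
```

```text
2.2333 [ 0.2409  0.0549 -0.099   1.4175 -0.      0.2589] [0.3901 0.161  0.3211] [[-0.9998  0.0179 -0.0005]
 [ 0.0179  0.9998 -0.0001]
 [ 0.0005 -0.0002 -1.    ]] 0.01973732925184968
```

View pics/w1.png

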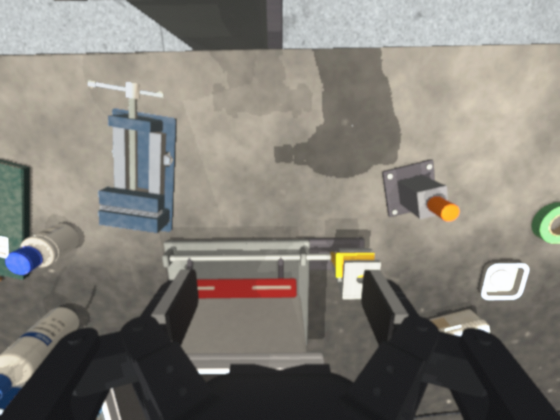

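Request:
jog_arm(increments="0.06 0.09 0 0 0 0 0;0.06 0.09 0 0 0 0 0;0.06 0.09 0 0 0 0 0;0.06 0.09 0 0 0 0 0")

```text
time_s: 2.62
position: [0.4527, 0.2533, 0.3199]
tool_rot: [[-1.0, 0.017, -0.0], [0.017, 1.0, 0.001], [0.0, 0.001, -1.0]]
wrist_force: [-0.2, -0.7, 0.5]
gripper_width: 0.0387
```

```bash
python3 - <<'E'
from h import *
np.set_printoptions(precision=4,suppress=True)
im,KT,s=snap("wrist","w2"); print(s["time_s"],s["joints"],s["position"],s["tool_rot"],np.abs(s["joint_vel"]).max(),s["gripper_width"])
np.savez("w2.npz",pos=s["position"],rot=s["tool_rot"])
np.savez("w1.npz",pos=[0.3901,0.161,0.3211],rot=[[-0.9998,0.0179,-0.0005],[0.0179,0.9998,-0.0001],[0.0005,-0.0002,-1]])
E
```

```text
2.6167 [0.3872 0.2545 0.1367 1.4528 0.0012 0.4037] [0.4527 0.2533 0.3199] [[-0.9999  0.0165 -0.0003]
 [ 0.0165  0.9999  0.0011]
 [ 0.0003  0.0011 -1.    ]] 0.07295777927951577 0.03870093234124739
```

View pics/w2.png

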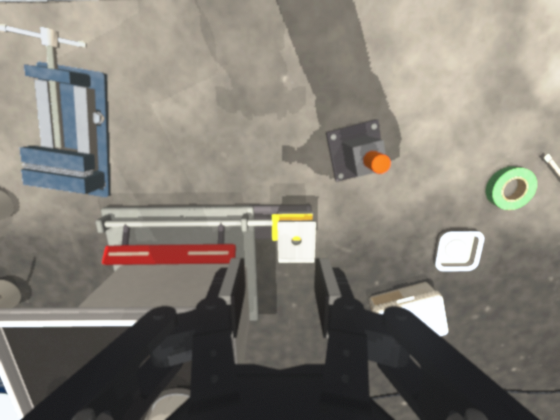

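w2 shows the red bar at (102–236, 253), the bracket hole at (296,240) with yellow showing through it, and the orange pin head at (377,162).

```bash
cat >> h.py <<'E'
def wcam(f):
    z=np.load(f); return cam("wrist",{"position":z["pos"],"tool_rot":z["rot"]})
def mask(im,lo,hi,roi):
    h=cv2.cvtColor(im,cv2.COLOR_BGR2HSV);m=cv2.inRange(h,np.array(lo),np.array(hi));k=np.zeros_like(m);k[roi[1]:roi[3],roi[0]:roi[2]]=255;return m&k
def big(m): return max(cv2.findContours(m,0,2)[0],key=cv2.contourArea)
E
python3 - <<'E'
from h import *
np.set_printoptions(precision=4,suppress=True)
A=wcam("w1.npz");B=wcam("w2.npz");S=cam("scene")
a=cv2.imread("pics/w1.png");b=cv2.imread("pics/w2.png")
for n,im,r1,r2 in(("w1",a,(180,270,320,310),(410,180,470,230)),("w2",b,(90,235,250,275),(350,140,400,185))):
    m=mask(im,(0,140,60),(5,255,255),r1)|mask(im,(174,140,60),(180,255,255),r1);m=cv2.morphologyEx(m,cv2.MORPH_CLOSE,np.ones((5,5)))
    c=big(m);print(n,"bar",cv2.boundingRect(c),cv2.minAreaRect(c),cv2.approxPolyDP(c,2,True)[:,0].tolist())
    c=big(mask(im,(6,150,100),(18,255,255),r2));print("pin",cv2.contourArea(c),cv2.minEnclosingCircle(c),cv2.boundingRect(c))
def z(im,x,y,w,h,f,n): cv2.imwrite(n,cv2.resize(im[y:y+h,x:x+w],None,fx=f,fy=f,interpolation=cv2.INTER_CUBIC))
z(a,325,165,145,145,4,"pics/z3.png");z(b,265,115,130,155,4,"pics/z4.png")
E
```

```text
w1 bar (197, 278, 99, 20) ((246.08729553222656, 287.99859619140625), (18.854766845703125, 98.06700897216797), 89.09062194824219) [[295, 280], [197, 280], [198, 297], [294, 296]]
pin 247.0 ((441.7082214355469, 207.82687377929688), 15.314217567443848) (428, 197, 30, 24)
w2 bar (102, 244, 133, 21) ((167.99758911132812, 253.82003784179688), (18.864990234375, 132.22824096679688), 89.23609924316406) [[234, 245], [106, 246], [102, 263], [228, 262], [234, 256]]
pin 396.0 ((376.7289123535156, 160.90963745117188), 13.31590461730957) (364, 151, 27, 23)
```

View pics/z3.png

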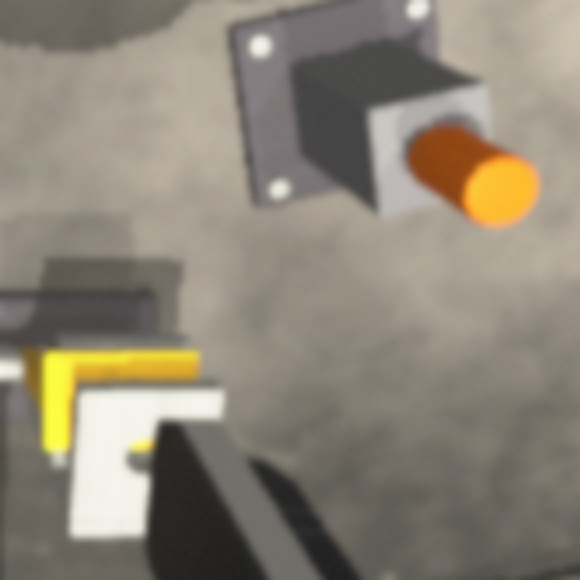

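View pics/z4.png

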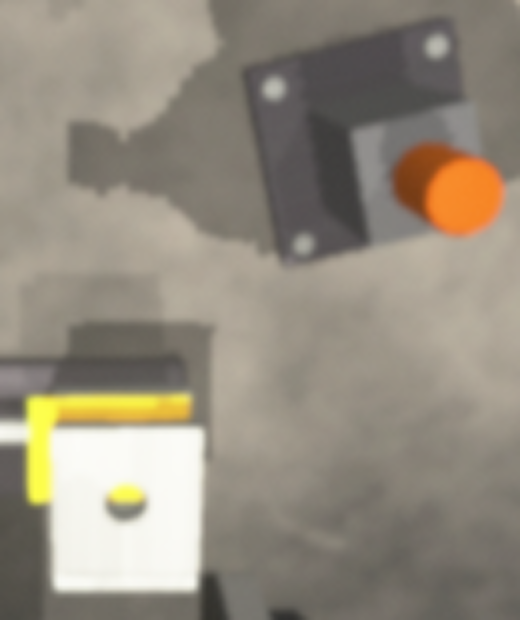

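```bash
python3 - <<'E'
from h import *
np.set_printoptions(precision=4,suppress=True)
A=wcam("w1.npz");B=wcam("w2.npz");S=cam("scene");D=cam("side")
a=lambda u,v:(A,(u/4+325-.4,v/4+165-.4)); b=lambda u,v:(B,(u/4+265-.4,v/4+115-.4))
print("pin top",*tri([a(503,190),b(464,193)]))
print("pin top wh scene",*tri([a(503,190),b(464,193),(S,(81/2.5+170,427/2.5+140))]))
print("stand top corners")
for n,p,q in(("c1",(383,213),(370,243)),("c2",(370,103),(352,130)),("c3",(488,83),(470,102))): print(n,*tri([a(*p),b(*q)]))
print("hole",*tri([a(150,460),b(126,502),(S,(213.6,275.2))]),*tri([b(126,502),(S,(213.6,275.2))]), onz(*b(126,502),.105))
for n,p,q in(("pl FR",(80,388),(52,428)),("pl FL",(224,392),(203,428))): print(n,*tri([a(*p),b(*q)]),onz(*b(*q),.105))
print("pl RR,RL",onz(*b(52,592),.105),onz(*b(198,588),.105))
# bar: w2 corners with scene and side
for n,q,sc,si in(("loR",(106,246),(301.2,240.8),(282.3,242.3)),("upR",(102,263),(298,232.8),(289.7,234)),("loL",(236,245),(240,270.8),(253.3,214)),("upL",None,(235.2,260.8),(258.3,207.3))):
    o=[(S,sc),(D,si)]
    if q:o.append((B,q))
    print(n,*tri(o))
E
```

```text
pin top [0.4271 0.371  0.1249] [np.float64(0.1289953879124843), np.float64(0.12899538791247436)]
pin top wh scene [0.427  0.3709 0.1248] [np.float64(0.21560838143149821), np.float64(0.14812476371649413), np.float64(0.26226814541772864)]
stand top corners
c1 [0.4501 0.3561 0.0833] [np.float64(0.21759457467347976), np.float64(0.21759457467338156)]
c2 [0.4137 0.3508 0.0729] [np.float64(0.997131061987847), np.float64(0.9971310619877991)]
c3 [0.4048 0.3857 0.0814] [np.float64(0.6625066419907972), np.float64(0.662506641990698)]
hole [0.5324 0.2744 0.106 ] [np.float64(1.0902759046619843), np.float64(0.29392475974429827), np.float64(0.9763296379809291)] [0.5326 0.2739 0.1049] [np.float64(0.3557424646150571), np.float64(0.3557424646148487)] [0.5329 0.2742 0.105 ]
pl FR [0.5069 0.2498 0.1015] [np.float64(0.17525937936484592), np.float64(0.1752593793649278)] [0.5057 0.2497 0.105 ]
pl FL [0.5068 0.2993 0.1052] [np.float64(0.35833412550351706), np.float64(0.3583341255036201)] [0.5066 0.2995 0.105 ]
pl RR,RL [0.5667 0.2486 0.105 ] [0.566  0.2992 0.105 ]
loR [ 0.5602 -0.016   0.0593] [np.float64(1.2137308275647725), np.float64(2.1538710923778557), np.float64(1.5837097825929038)]
upR [ 0.5787 -0.0175  0.0769] [np.float64(4.575039946637706), np.float64(4.447039379543492), np.float64(2.4220318663922287)]
loL [0.5594 0.1845 0.0608] [np.float64(1.899120659928029), np.float64(1.400091811171327), np.float64(0.6999737606370161)]
upL [0.5758 0.1839 0.0797] [np.float64(0.26314040953411405), np.float64(0.2631404095340945)]
```

Request:
jog_arm(increments="-0.013 -0.17 -0.06 0 -0.61 0.016 0;-0.013 -0.17 -0.06 0 -0.61 0.016 0;-0.013 -0.17 -0.06 0 -0.61 0.016 0;-0.013 -0.17 -0.06 0 -0.61 0.016 0;-0.013 -0.17 -0.06 0 -0.61 0.016 0;-0.013 -0.17 -0.06 0 -0.61 0.016 0;-0.013 -0.17 -0.06 0 -0.61 0.016 0")

```text
time_s: 3.25
position: [0.4266, 0.0775, 0.25]
tool_rot: [[-0.828, 0.005, 0.561], [0.006, 1.0, 0.0], [-0.561, 0.004, -0.828]]
wrist_force: [0.5, -0.3, -0.1]
gripper_width: -0.0003
```

```bash
python3 - <<'E'
from h import *
np.set_printoptions(precision=4,suppress=True)
s=telemetry.read_state();p=s["position"];print(s["time_s"],s["joints"],p,s["tool_rot"],s["gripper_width"])
d=np.array([.574,0,-.819]);f=np.array([.568,.0838,.073])
for k in(.08,.04,.01):print(k,f-k*d-p)
E
```

```text
3.25 [ 0.0556 -0.414  -0.8444  0.5454 -0.0309  0.0522] [0.4266 0.0775 0.25  ] [[-0.8278  0.0049  0.5611]
 [ 0.0061  1.      0.0003]
 [-0.5611  0.0037 -0.8278]] -0.00025881862644783996
0.08 [ 0.0955  0.0063 -0.1115]
0.04 [ 0.1185  0.0063 -0.1443]
0.01 [ 0.1357  0.0063 -0.1688]
```

Request:
jog_arm(increments="0 0 0 0 0 0 0;0 0 0 0 0 0 0")

```text
time_s: 3.42
position: [0.4398, 0.0807, 0.2652]
tool_rot: [[-0.816, -0.001, 0.578], [0.002, 1.0, 0.005], [-0.578, 0.005, -0.816]]
wrist_force: [0.7, 0.5, 0.5]
gripper_width: 0.0001
```

Request:
jog_arm(increments="0.082 0.003 -0.125 0 0 0 0;0.082 0.003 -0.125 0 0 0 0;0.082 0.003 -0.125 0 0 0 0;0.082 0.003 -0.125 0 0 0 0;0.082 0.003 -0.125 0 0 0 0;0.082 0.003 -0.125 0 0 0 0;0.082 0.003 -0.125 0 0 0 0")

```text
time_s: 4.0
position: [0.5221, 0.0846, 0.1389]
tool_rot: [[-0.818, -0.003, 0.575], [0.0, 1.0, 0.005], [-0.575, 0.005, -0.818]]
wrist_force: [-0.1, 0.4, 1.0]
gripper_width: 0.0002
```

```bash
python3 - <<'E'
from h import *
np.set_printoptions(precision=4,suppress=True)
im,KT,s=snap("wrist","w3");p=s["position"];print(s["time_s"],s["joints"],p,s["tool_rot"],s["wrist_force"])
im,KT,s=snap("scene","s3");cv2.imwrite("pics/s3c.png",cv2.resize(im[150:350,170:370],None,fx=3,fy=3,interpolation=2))
d=np.array([.574,0,-.819]);f=np.array([.568,.0838,.073])
for k in(.03,.01,0,-.013):print(k,f-k*d-p)
E
```

```text
4.0 [ 0.0568 -0.0634 -0.9476  0.0741 -0.0272  0.0467] [0.5221 0.0846 0.1389] [[-0.8179 -0.0029  0.5753]
 [ 0.0003  1.      0.0055]
 [-0.5753  0.0046 -0.8179]] [-0.0504  0.4467  1.024 ]
0.03 [ 0.0287 -0.0008 -0.0413]
0.01 [ 0.0402 -0.0008 -0.0577]
0 [ 0.0459 -0.0008 -0.0659]
-0.013 [ 0.0534 -0.0008 -0.0765]
```

View pics/w3.png

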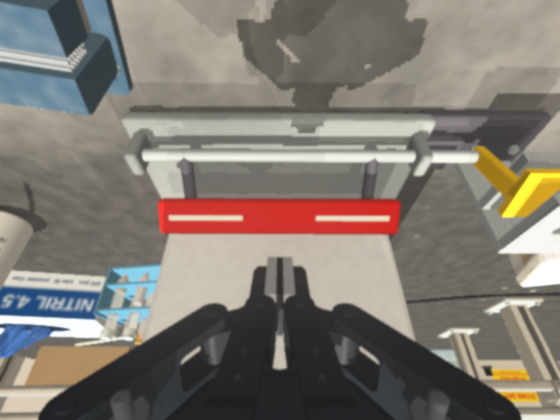

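View pics/s3c.png

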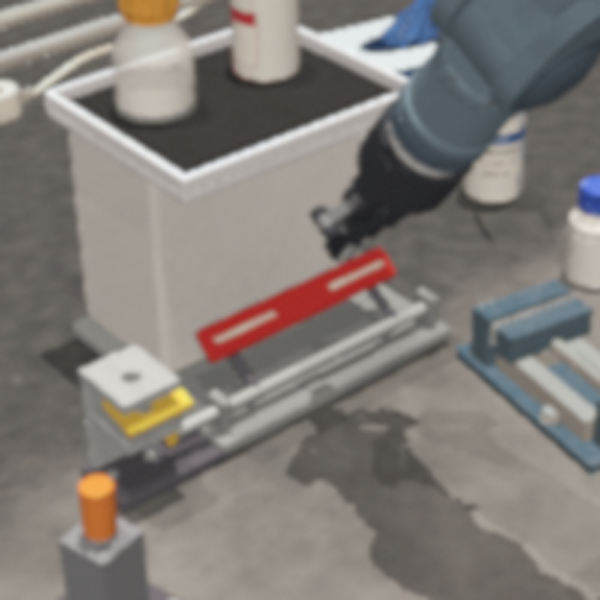

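w3 shows the bar spanning u 159–400, with its middle at 279.5 and the shut fingers at 279, so they are centred. I'm closing in on the bar.

Request:
jog_arm(increments="0.02 -0.001 -0.028 0 0 0 0;0.035 -0.001 -0.05 0 0 0 0;0.039 -0.001 -0.056 0 0 0 0;0.039 -0.001 -0.056 0 0 0 0;0.039 -0.001 -0.056 0 0 0 0")

```text
time_s: 4.52
position: [0.5582, 0.0831, 0.0812]
tool_rot: [[-0.82, -0.002, 0.573], [0.001, 1.0, 0.005], [-0.573, 0.004, -0.82]]
wrist_force: [-0.1, 0.8, 0.4]
gripper_width: 0.0
```

```bash
python3 - <<'E'
from h import *
np.set_printoptions(precision=4,suppress=True)
im,KT,s=snap("wrist","w4");p=s["position"];print(s["time_s"],s["joints"],p,s["tool_rot"],s["wrist_force"])
E
```

```text
4.5167 [ 0.0478  0.1215 -0.9617 -0.1223 -0.0224  0.0398] [0.5582 0.0831 0.0812] [[-0.8196 -0.0023  0.573 ]
 [ 0.0006  1.      0.0049]
 [-0.573   0.0044 -0.8195]] [-0.1302  0.842   0.3938]
```

View pics/w4.png

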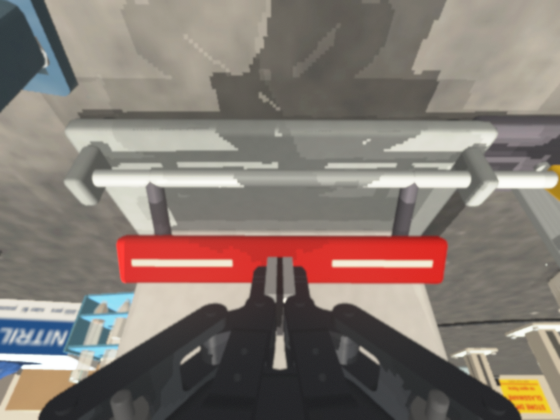

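The bar spans u 118–446 (middle 282) against the fingers at 279. That is 2 mm off, so I'll shift +y by 2 mm and press slowly.

Request:
jog_arm(increments="0.002 0.002 -0.003 0 0 0 0;0.004 0.002 -0.006 0 0 0 0;0.005 0.002 -0.008 0 0 0 0;0.006 0.002 -0.01 0 0 0 0;0.007 0.002 -0.011 0 0 0 0;0.007 0.002 -0.011 0 0 0 0")

```text
time_s: 5.07
position: [0.5662, 0.0852, 0.0702]
tool_rot: [[-0.818, -0.002, 0.575], [0.001, 1.0, 0.005], [-0.575, 0.005, -0.818]]
wrist_force: [-2.0, 1.0, 3.1]
gripper_width: -0.0002
```

Request:
jog_arm(increments="0.001 0 -0.0015 0 0 0 0;0.002 0 -0.003 0 0 0 0;0.003 0 -0.0045 0 0 0 0;0.003 0 -0.0045 0 0 0 0")

```text
time_s: 5.4
position: [0.5698, 0.0851, 0.0663]
tool_rot: [[-0.818, -0.002, 0.576], [0.001, 1.0, 0.005], [-0.576, 0.005, -0.818]]
wrist_force: [-2.5, -0.5, 6.0]
gripper_width: -0.0001
```

Request:
jog_arm(increments="0.001 0 -0.0015 0 0 0 0;0.002 0 -0.003 0 0 0 0;0.0025 0 -0.0045 0 0 0 0;0.0025 0 -0.0045 0 0 0 0")

```text
time_s: 5.73
position: [0.5723, 0.0851, 0.0631]
tool_rot: [[-0.817, -0.002, 0.577], [0.001, 1.0, 0.005], [-0.577, 0.004, -0.817]]
wrist_force: [-15.9, -0.4, 26.0]
gripper_width: 0.0003
```

```bash
python3 - <<'E'
from h import *
im,KT,s=snap("wrist","w5")
E
```

```text
(no output)
```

View pics/w5.png

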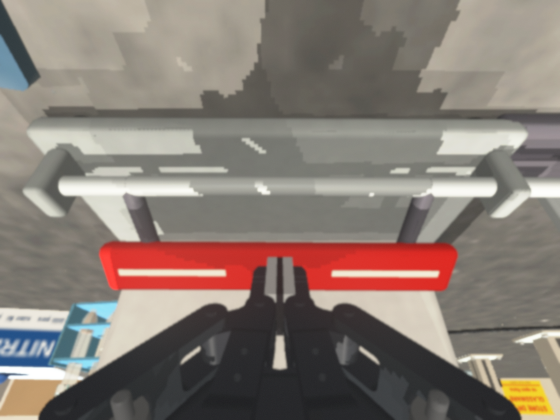

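30 N, which is over the 15 N advised, with the bar against its hard stop. The tip is at (.572, .063), which matches the predicted "in" position. I'm backing off now.

Request:
jog_arm(increments="-0.006 0 0.008 0 0 0 0;-0.02 0 0.029 0 0 0 0;-0.043 0 0.061 0 0 0 0;-0.063 0 0.09 0 0 0 0;-0.084 0 0.12 0 0 0 0;-0.105 0 0.15 0 0 0 0;-0.126 0 0.18 0 0 0 0;-0.126 0 0.2 0 0 0 0")

```text
time_s: 6.45
position: [0.4419, 0.0851, 0.2625]
tool_rot: [[-0.819, -0.003, 0.574], [0.0, 1.0, 0.005], [-0.574, 0.005, -0.819]]
wrist_force: [0.4, -0.4, 0.3]
gripper_width: -0.0001
```

```bash
python3 - <<'E'
from h import *
np.set_printoptions(precision=4,suppress=True)
im,KT,s=snap("wrist","w6");p=s["position"];print(s["time_s"],s["joints"],p,s["tool_rot"],s["wrist_force"])
im,KT,s=snap("scene","s6");cv2.imwrite("pics/s6c.png",cv2.resize(im[150:350,170:370],None,fx=3,fy=3,interpolation=2))
im,KT,s=snap("side","d6");cv2.imwrite("pics/d6c.png",cv2.resize(im[110:310,190:390],None,fx=3,fy=3,interpolation=2))
E
```

```text
6.45 [ 0.0757 -0.3916 -0.8111  0.541  -0.0381  0.0623] [0.4419 0.0851 0.2625] [[-0.8189 -0.0029  0.5739]
 [ 0.0002  1.      0.0054]
 [-0.5739  0.0045 -0.8189]] [ 0.3504 -0.4036  0.267 ]
```

View pics/w6.png

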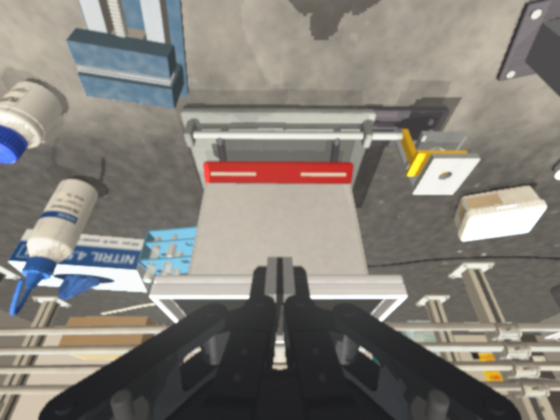

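View pics/s6c.png

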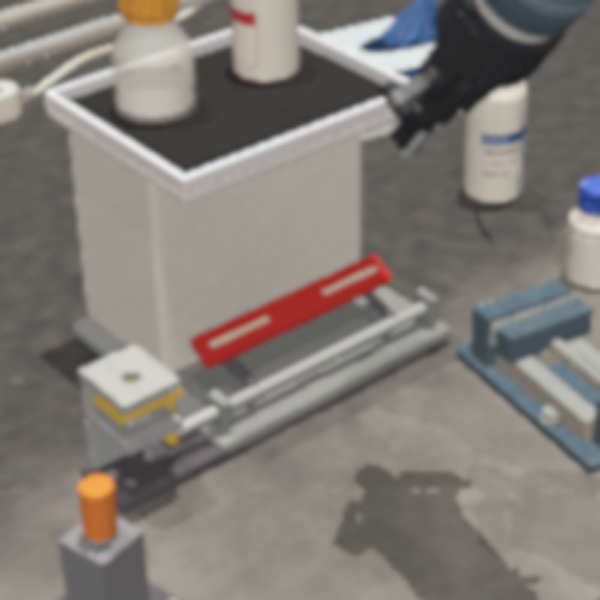

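View pics/d6c.png

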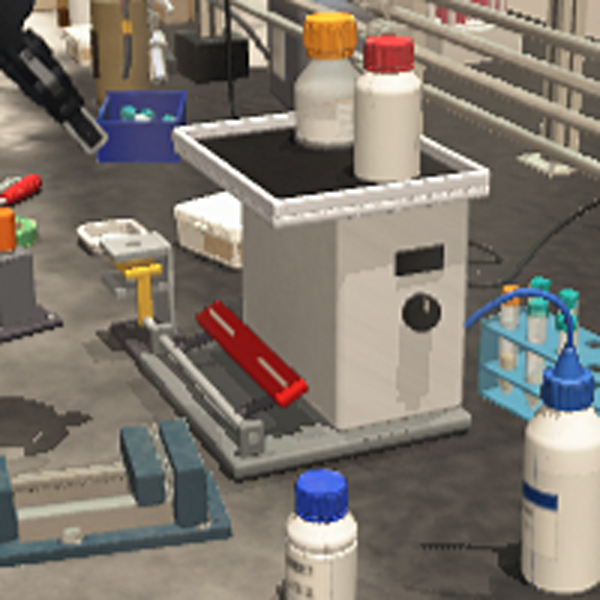

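The bar is in. It spans 204–353 in w6 and looks level, and the yellow lug now sits under the bracket hole, which shows dark instead of yellow. Next is the pin.

Request:
jog_arm(increments="-0.015 0.286 -0.02 0 0.611 0 1;-0.015 0.286 -0.02 0 0.611 0 1;-0.015 0.286 -0.02 0 0.611 0 1;-0.015 0.286 -0.02 0 0.611 0 1;-0.015 0.286 -0.02 0 0.611 0 1;-0.015 0.286 -0.02 0 0.611 0 1;-0.015 0.286 -0.02 0 0.611 0 1;-0.015 0.286 -0.02 0 0.611 0 1;-0.015 0.286 -0.02 0 0.611 0 1;-0.015 0.286 -0.02 0 0.611 0 1")

```text
time_s: 7.43
position: [0.4292, 0.3703, 0.2382]
tool_rot: [[-1.0, 0.0, -0.004], [0.0, 1.0, 0.002], [0.004, 0.002, -1.0]]
wrist_force: [0.2, -0.9, -0.3]
gripper_width: 0.0855
```

```bash
python3 - <<'E'
from h import *
np.set_printoptions(precision=4,suppress=True)
im,KT,s=snap("wrist","w7");p=s["position"];print(s["time_s"],s["joints"],p,s["tool_rot"],s["wrist_force"])
np.savez("w7.npz",pos=p,rot=s["tool_rot"])
B=wcam("w2.npz")
c=big(mask(im,(6,150,80),(18,255,255),(180,100,400,400)));print(cv2.boundingRect(c))
print(np.array([.427,.371,.09])-p,proj(KT,[.427,.371,.1245]))
x,y,w,h=cv2.boundingRect(c);x0,y0=max(x-40,0),max(y-40,0)
cv2.imwrite("pics/w7c.png",cv2.resize(im[y0:y0+120,x0:x0+120],None,fx=5,fy=5,interpolation=2));print(x0,y0)
E
```

```text
7.4333 [0.5977 0.3602 0.0738 1.2862 0.004  0.5982] [0.4292 0.3703 0.2382] [[-1.      0.0004 -0.0038]
 [ 0.0004  1.      0.0023]
 [ 0.0038  0.0023 -1.    ]] [ 0.1787 -0.9297 -0.3222]
(271, 187, 23, 31)
[-0.0022  0.0007 -0.1482] [280.5977 205.5403]
231 147
```

View pics/w7.png

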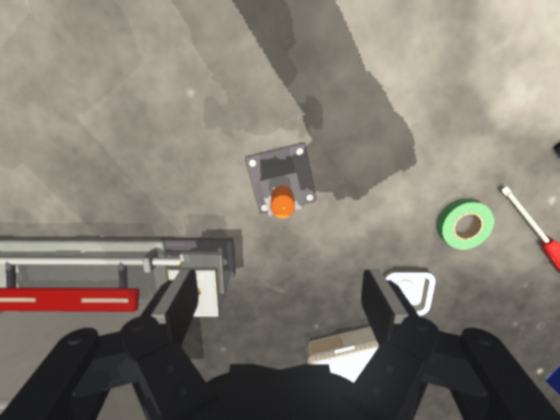

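View pics/w7c.png

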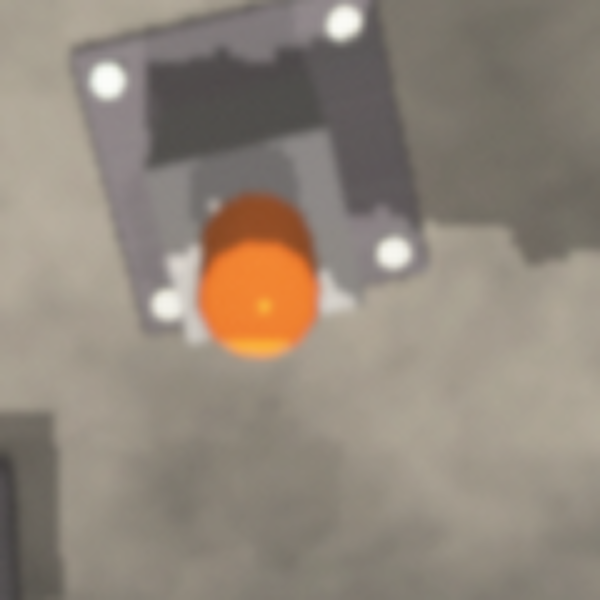

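w7 shows the pin head's top at (282.6, 206.2), within 2 px of the prediction. I'm descending.

Request:
jog_arm(increments="-0.0015 0.0018 -0.04 0 0 0 1;-0.0015 0.0018 -0.08 0 0 0 1;-0.0015 0.0018 -0.11 0 0 0 1;-0.0015 0.0018 -0.13 0 0 0 1;-0.0015 0.0018 -0.14 0 0 0 1;-0.0015 0.0018 -0.147 0 0 0 1;-0.0015 0.0018 -0.147 0 0 0 1;-0.0015 0.0018 -0.147 0 0 0 1")

```text
time_s: 8.15
position: [0.4292, 0.3727, 0.0946]
tool_rot: [[-1.0, 0.002, 0.001], [0.002, 1.0, 0.006], [-0.001, 0.006, -1.0]]
wrist_force: [0.4, -1.4, 0.5]
gripper_width: 0.0854
```

```bash
python3 - <<'E'
from h import *
np.set_printoptions(precision=4,suppress=True)
im,KT,s=snap("wrist","w8");p=s["position"];print(s["time_s"],p,s["tool_rot"],s["wrist_force"])
c=big(mask(im,(6,150,80),(18,255,255),(180,100,400,400)));print(cv2.boundingRect(c))
E
```

```text
8.15 [0.4292 0.3727 0.0946] [[-1.      0.0016  0.0005]
 [ 0.0016  1.      0.0058]
 [-0.0005  0.0058 -1.    ]] [ 0.3958 -1.3991  0.5352]
(257, 245, 48, 75)
```

View pics/w8.png

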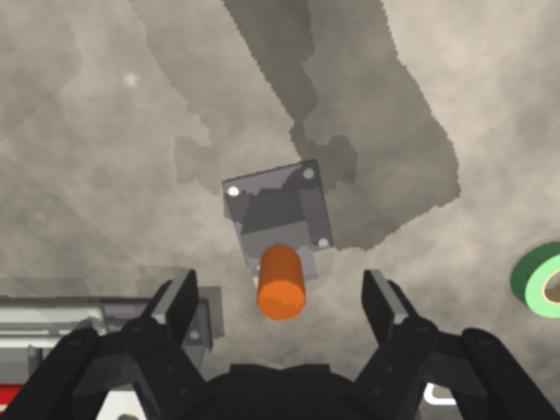

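Request:
jog_arm(increments="-0.002 0 -0.003 0 0 0 1;-0.002 0 -0.003 0 0 0 1;-0.002 0 -0.003 0 0 0 1")

```text
time_s: 8.45
position: [0.4265, 0.3731, 0.091]
tool_rot: [[-1.0, 0.001, -0.0], [0.001, 1.0, 0.005], [0.0, 0.005, -1.0]]
wrist_force: [-0.5, -1.1, 0.7]
gripper_width: 0.0851
```

Request:
jog_arm(increments="0 0 0 0 0 0 0;0 0 0 0 0 0 0;0 0 0 0 0 0 0;0 0 0 0 0 0 0;0 0 0 0 0 0 0;0 0 0 0 0 0 0;0 0 0 0 0 0 0")

```text
time_s: 9.03
position: [0.4264, 0.3729, 0.0905]
tool_rot: [[-1.0, 0.001, -0.001], [0.001, 1.0, 0.005], [0.001, 0.005, -1.0]]
wrist_force: [-0.0, -0.0, 2.1]
gripper_width: 0.0223
```

Request:
jog_arm(increments="0 0 0.01 0 0 0 0;0 0 0.03 0 0 0 0;0 0 0.06 0 0 0 0;0 0 0.09 0 0 0 0;0 0 0.12 0 0 0 0;0 0 0.14 0 0 0 0;0 0 0.14 0 0 0 0;0 0 0.14 0 0 0 0")

```text
time_s: 9.7
position: [0.4272, 0.3733, 0.232]
tool_rot: [[-1.0, 0.001, 0.002], [0.001, 1.0, 0.007], [-0.002, 0.007, -1.0]]
wrist_force: [0.3, -0.6, -0.2]
gripper_width: 0.0226
```

```bash
python3 - <<'E'
from h import *
np.set_printoptions(precision=4,suppress=True)
im,KT,s=snap("wrist","w9");p=s["position"];print(s["time_s"],s["joints"],p,s["tool_rot"],s["wrist_force"],s["gripper_width"])
im,KT,s=snap("scene","s9");cv2.imwrite("pics/s9c.png",cv2.resize(im[180:380,150:350],None,fx=3,fy=3,interpolation=2))
E
```

```text
9.7 [0.604  0.356  0.0516 1.2611 0.0044 0.6048] [0.4272 0.3733 0.232 ] [[-1.      0.0008  0.0019]
 [ 0.0008  1.      0.0066]
 [-0.0019  0.0066 -1.    ]] [ 0.2823 -0.6326 -0.2174] 0.022647890194260993
```

View pics/w9.png

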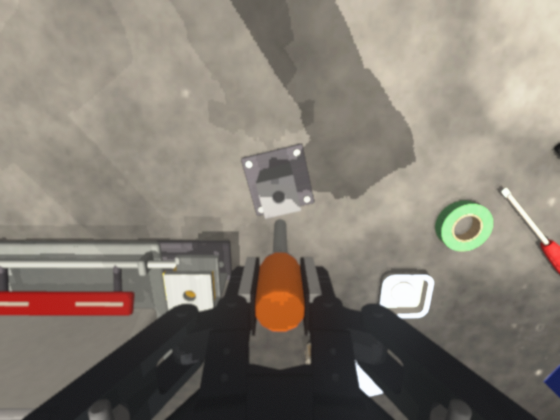

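View pics/s9c.png

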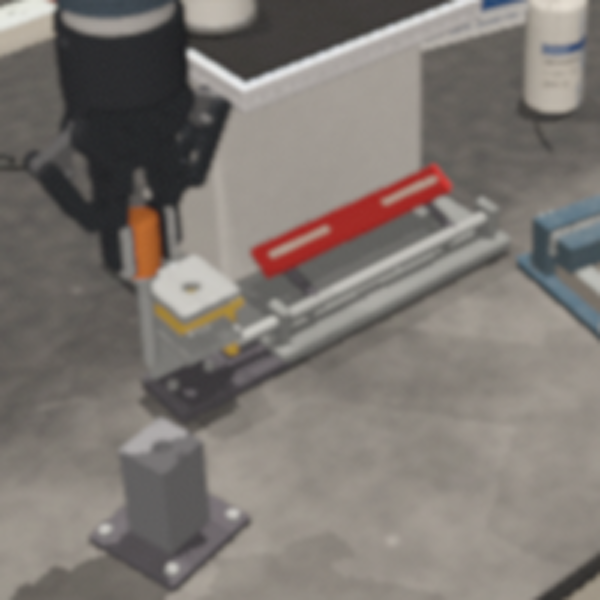

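w9 shows the pin held, with its tip at about (280,222) and the bracket hole at about (189,295), with yellow still visible through it.

```bash
python3 - <<'E'
import cv2
a=cv2.imread("pics/w9.png")
cv2.imwrite("pics/w9a.png",cv2.resize(a[255:325,150:250],None,fx=7,fy=7,interpolation=2))
cv2.imwrite("pics/w9b.png",cv2.resize(a[180:280,240:320],None,fx=6,fy=6,interpolation=2))
E
```

```text
(no output)
```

View pics/w9a.png

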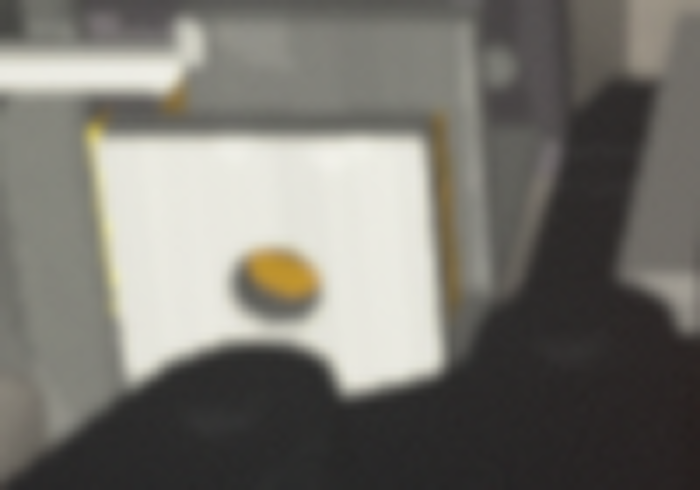

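View pics/w9b.png

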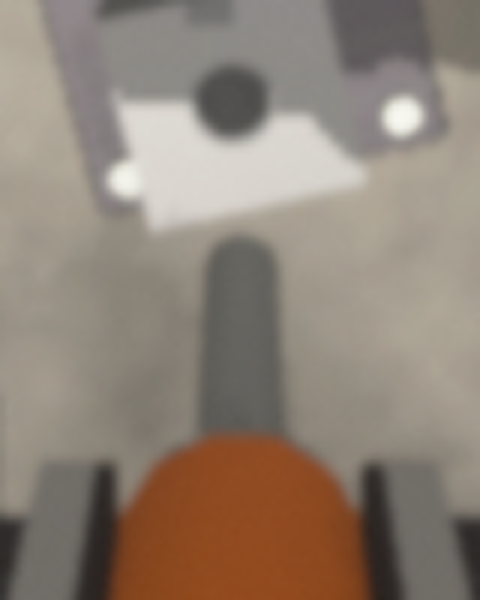

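```bash
python3 - <<'E'
from h import *
np.set_printoptions(precision=4,suppress=True)
KT=cam("wrist");
E
python3 - <<'E'
from h import *
np.set_printoptions(precision=4,suppress=True)
KT=cam("wrist",{"position":[.4272,.3733,.2320],"tool_rot":np.array([[-1,.0008,.0019],[.0008,1,.0066],[-.0019,.0066,-1]])});S=cam("scene")
print("stand hole",onz(KT,(231/6+240-.4,102/6+180-.4),.08))
print("bracket hole",onz(KT,(278/7+150-.4,285/7+255-.4),.105), tri([(KT,(278/7+150-.4,285/7+255-.4)),(S,(213.6,275.2))]))
print("tip at z .1515", onz(KT,(242/6+240-.4,246/6+180-.4),.1515),tri([(KT,(242/6+240-.4,246/6+180-.4)),(S,(152/3+150-.3,368/3+180-.3))]))
print(proj(KT,[.427,.371,.1515]))
E
```

```text
stand hole [0.4282 0.3723 0.08  ]
bracket hole [0.5325 0.2753 0.105 ] (array([0.531 , 0.2753, 0.1064]), [np.float64(0.6572797857089581), np.float64(0.6572797857088806)])
tip at z .1515 [0.4279 0.3736 0.1515] (array([0.4294, 0.3729, 0.1456]), [np.float64(0.9932924585296745), np.float64(0.9932924585296641)])
[276.7593 219.6361]Traceback (most recent call last):
  File "<stdin>", line 3, in <module>
  File "h.py", line 7, in cam
    T=np.eye(4);T[:3,:3]=s["tool_rot"];T[:3,3]=s["position"];T=T@np.array(c["T_tool_cam"])
                         ~^^^^^^^^^^^^
TypeError: 'NoneType' object is not subscriptable
```

Request:
jog_arm(increments="0.133 -0.097 0 0 0 0 0;0.133 -0.097 0 0 0 0 0;0.133 -0.097 0 0 0 0 0;0.133 -0.097 0 0 0 0 0;0.133 -0.097 0 0 0 0 0;0.133 -0.097 0 0 0 0 0;0.133 -0.097 0 0 0 0 0")

```text
time_s: 10.38
position: [0.5582, 0.2754, 0.2285]
tool_rot: [[-1.0, 0.001, -0.005], [0.001, 1.0, 0.004], [0.005, 0.004, -1.0]]
wrist_force: [-0.4, -0.1, -0.9]
gripper_width: 0.0225
```

```bash
python3 - <<'E'
from h import *
np.set_printoptions(precision=4,suppress=True)
im,KT,s=snap("wrist","w10");p=s["position"];print(s["time_s"],s["joints"],p,s["tool_rot"],s["wrist_force"],s["gripper_width"])
np.savez("w10.npz",pos=p,rot=s["tool_rot"])
print(proj(KT,[.5326,.274,.105]))
cv2.imwrite("pics/w10c.png",cv2.resize(im[120:270,220:340],None,fx=4,fy=4,interpolation=2))
E
```

```text
10.3833 [0.3538 0.4819 0.2341 1.326  0.0055 0.3551] [0.5582 0.2754 0.2285] [[-1.      0.0013 -0.0047]
 [ 0.0013  1.      0.0041]
 [ 0.0047  0.0041 -1.    ]] [-0.3614 -0.0946 -0.8982] 0.022497302712171555
[277.982  178.5284]
```

View pics/w10.png

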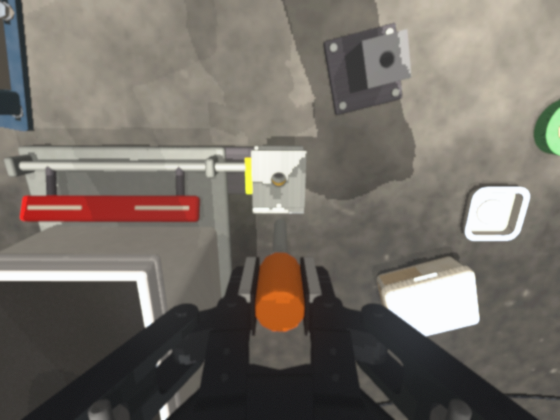

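View pics/w10c.png

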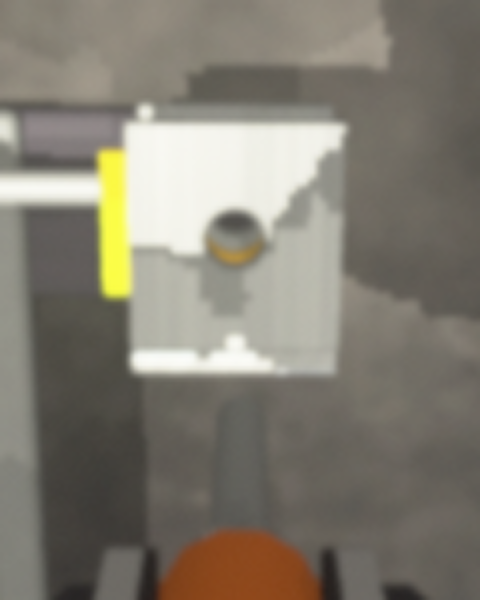

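Through the hole there is now open depth, with only the lug's inner wall in yellow, so it looks aligned. The hole measures (.533, .274). I'm moving over it.

Request:
jog_arm(increments="-0.026 -0.001 0 0 0 0 0;-0.026 -0.001 -0.02 0 0 0 0;-0.026 -0.001 -0.03 0 0 0 0;-0.026 -0.001 -0.03 0 0 0 0;-0.026 -0.001 -0.03 0 0 0 0")

```text
time_s: 10.85
position: [0.5321, 0.2751, 0.1996]
tool_rot: [[-1.0, -0.0, -0.003], [-0.0, 1.0, 0.004], [0.003, 0.004, -1.0]]
wrist_force: [-0.1, -0.6, -0.5]
gripper_width: 0.0222
```

```bash
python3 - <<'E'
from h import *
np.set_printoptions(precision=4,suppress=True)
im,KT,s=snap("wrist","w11");p=s["position"];print(s["time_s"],s["joints"],p,s["tool_rot"],s["wrist_force"],s["gripper_width"])
np.savez("w11.npz",pos=p,rot=s["tool_rot"])
print(proj(KT,[.5327,.2744,.105]))
a=cv2.resize(im[180:280,220:340],None,fx=4,fy=4,interpolation=2)
im,KT,s=snap("scene","s11");b=cv2.resize(im[230:330,170:250],None,fx=4,fy=4,interpolation=2)
print(proj(KT,[.5327,.2744,.105]),proj(KT,p+[0,0,-.0805]))
cv2.imwrite("pics/c11.png",np.hstack([a,b]))
E
```

```text
10.85 [0.3688 0.4371 0.0892 1.2244 0.0049 0.3684] [0.5321 0.2751 0.1996] [[-1.     -0.0004 -0.0032]
 [-0.0005  1.      0.004 ]
 [ 0.0032  0.004  -1.    ]] [-0.082  -0.5631 -0.4521] 0.0221874915666823
[278.9016 215.2891]
[213.2502 275.1872] [212.6873 270.2879]
```

View pics/c11.png

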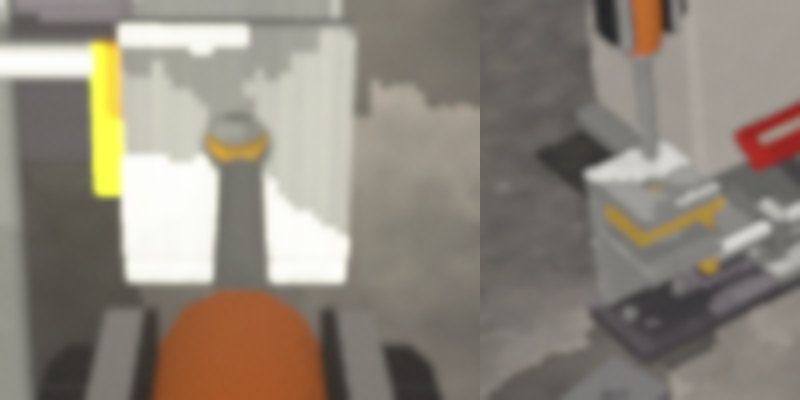

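Request:
jog_arm(increments="0 -0.0005 -0.004 0 0 0 0;0 -0.0005 -0.008 0 0 0 0;0 -0.0005 -0.012 0 0 0 0;0 -0.0005 -0.016 0 0 0 0;0 -0.0005 -0.02 0 0 0 0;0 -0.0005 -0.02 0 0 0 0")

```text
time_s: 11.45
position: [0.5327, 0.274, 0.1791]
tool_rot: [[-1.0, 0.001, -0.003], [0.001, 1.0, 0.004], [0.003, 0.004, -1.0]]
wrist_force: [0.3, 0.5, 0.0]
gripper_width: 0.0227
```

```bash
python3 - <<'E'
from h import *
np.set_printoptions(precision=4,suppress=True)
im,KT,s=snap("wrist","w12");p=s["position"];print(s["time_s"],p,s["wrist_force"],s["wrist_torque"])
a=cv2.resize(im[180:280,220:340],None,fx=4,fy=4,interpolation=2)
im,KT,s=snap("scene","s12");b=cv2.resize(im[230:330,170:250],None,fx=4,fy=4,interpolation=2)
cv2.imwrite("pics/c12.png",np.hstack([a,b]))
E
```

```text
11.45 [0.5327 0.274  0.1791] [0.3077 0.529  0.0479] [-0.0345  0.0181 -0.0154]
```

View pics/c12.png

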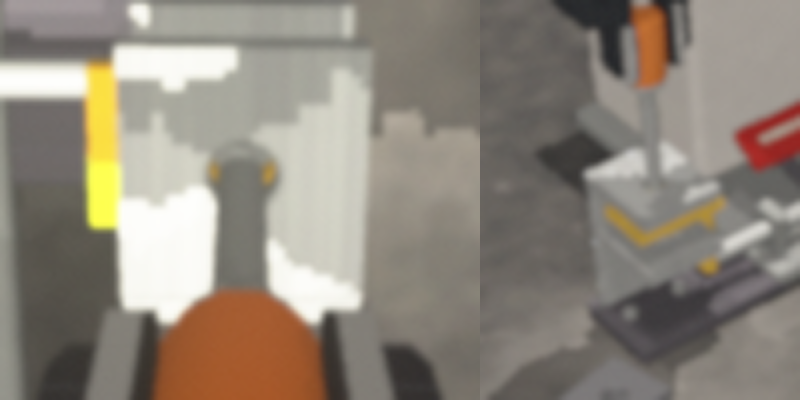

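The tip is in the mouth, centred, with no force. I'm continuing down.

Request:
jog_arm(increments="0 0 -0.005 0 0 0 0;0 0 -0.01 0 0 0 0;0 0 -0.015 0 0 0 0;0 0 -0.02 0 0 0 0;0 0 -0.025 0 0 0 0;0 0 -0.025 0 0 0 0")

```text
time_s: 12.05
position: [0.5325, 0.2739, 0.1537]
tool_rot: [[-1.0, 0.001, -0.003], [0.001, 1.0, 0.004], [0.003, 0.004, -1.0]]
wrist_force: [-0.7, -0.1, 0.4]
gripper_width: 0.0225
```

Request:
jog_arm(increments="0 0 -0.005 0 0 0 0;0 0 -0.01 0 0 0 0;0 0 -0.015 0 0 0 0;0 0 -0.02 0 0 0 0;0 0 -0.025 0 0 0 0;0 0 -0.03 0 0 0 0;0 0 -0.032 0 0 0 0;0 0 -0.032 0 0 0 0")

```text
time_s: 12.72
position: [0.5328, 0.2741, 0.1225]
tool_rot: [[-1.0, 0.001, -0.002], [0.001, 1.0, 0.004], [0.002, 0.004, -1.0]]
wrist_force: [0.1, -0.3, -0.9]
gripper_width: 0.0223
```

Through both plates. About 7 mm remains.

Request:
jog_arm(increments="0 0 -0.002 0 0 0 0;0 0 -0.004 0 0 0 0;0 0 -0.0055 0 0 0 0;0 0 -0.0065 0 0 0 0;0 0 -0.0065 0 0 0 0")

```text
time_s: 13.13
position: [0.5333, 0.2742, 0.1166]
tool_rot: [[-1.0, 0.001, -0.001], [0.001, 1.0, 0.005], [0.001, 0.005, -1.0]]
wrist_force: [0.1, -0.2, -1.4]
gripper_width: 0.0227
```

Request:
jog_arm(increments="0 0 -0.001 0 0 0 0;0 0 -0.002 0 0 0 0;0 0 -0.002 0 0 0 0")

```text
time_s: 13.38
position: [0.5335, 0.2744, 0.1155]
tool_rot: [[-1.0, 0.001, -0.0], [0.001, 1.0, 0.005], [0.0, 0.005, -1.0]]
wrist_force: [-0.7, -0.0, 3.0]
gripper_width: 0.023
```

3 N at z .1155 means the collar is seated, as predicted. I'm releasing.

Request:
jog_arm(increments="0 0 0 0 0 0 0.6;0 0 0 0 0 0 0.6;0 0 0 0 0 0 0.6;0 0 0 0 0 0 0.6;0 0 0 0 0 0 0.6")

```text
time_s: 13.8
position: [0.5334, 0.2743, 0.1147]
tool_rot: [[-1.0, 0.001, -0.001], [0.001, 1.0, 0.005], [0.001, 0.005, -1.0]]
wrist_force: [0.1, -0.1, 0.1]
gripper_width: 0.0515
```

Request:
jog_arm(increments="0 0 0.01 0 0 0 0.6;0 0 0.03 0 0 0 0.6;0 0 0.06 0 0 0 0.6;0 0 0.09 0 0 0 0.6;-0.02 0.02 0.12 0 0 0 0.6;-0.05 0.03 0.15 0 0 0 0.6;-0.09 0.03 0.16 0 0 0 0.6;-0.11 0.03 0.16 0 0 0 0.6;-0.11 0.03 0.16 0 0 0 0.6")

```text
time_s: 14.55
position: [0.4199, 0.3049, 0.2777]
tool_rot: [[-1.0, -0.002, 0.0], [-0.002, 1.0, 0.007], [-0.0, 0.007, -1.0]]
wrist_force: [-0.7, -0.6, 0.2]
gripper_width: 0.0514
```

```bash
python3 - <<'E'
from h import *
np.set_printoptions(precision=4,suppress=True)
im,KT,s=snap("wrist","w13");p=s["position"];print(s["time_s"],p,s["wrist_force"],s["gripper_width"])
np.savez("w13.npz",pos=p,rot=s["tool_rot"])
im,_,_=snap("scene","s13");b=cv2.resize(im[200:330,170:330],None,fx=4.5,fy=4.5,interpolation=2);cv2.imwrite("pics/s13c.png",b)
im,_,_=snap("side","d13");b=cv2.resize(im[110:310,190:390],None,fx=3,fy=3,interpolation=2);cv2.imwrite("pics/d13c.png",b)
E
```

```text
14.55 [0.4199 0.3049 0.2777] [-0.6857 -0.6147  0.1914] 0.051377699466983236
```

View pics/w13.png

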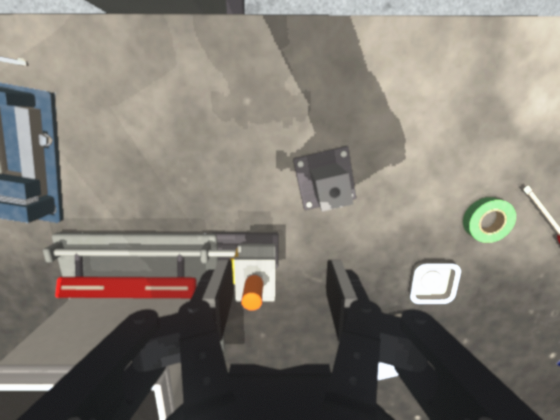

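View pics/s13c.png

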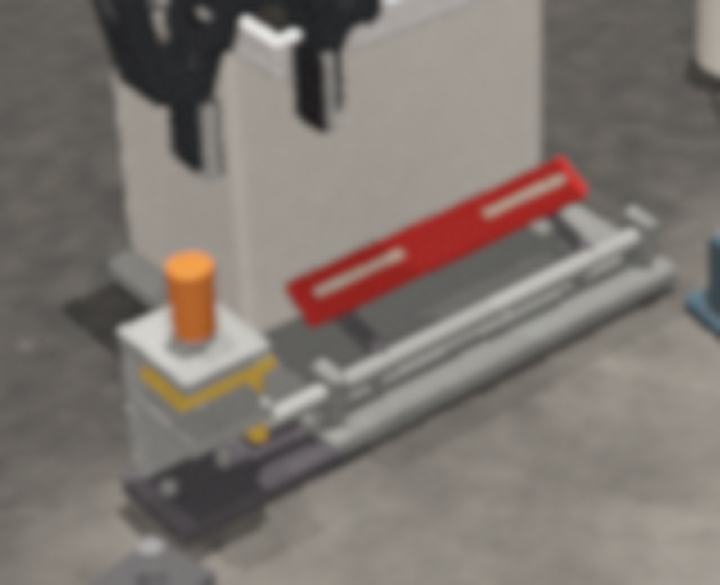

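View pics/d13c.png

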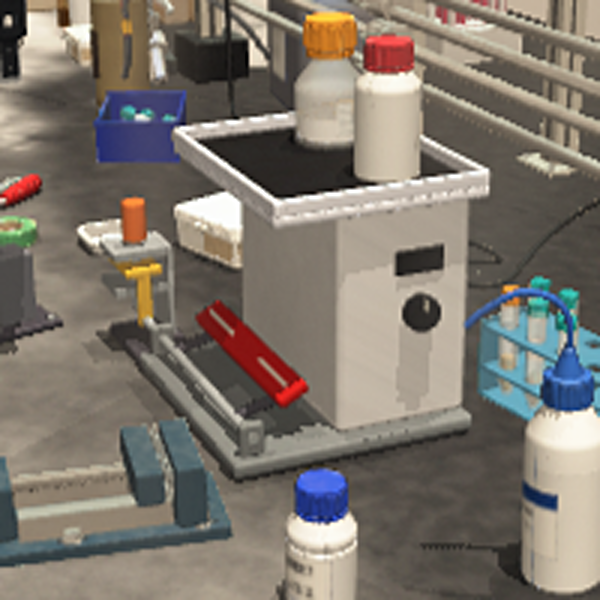

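```bash
python3 - <<'E'
from h import *
np.set_printoptions(precision=4,suppress=True)
S=cam("scene");D=cam("side")
print("pin top",*tri([(S,(190/4.5+170-.4,267/4.5+200-.4)),(D,(134/3+190-.3,203/3+110-.3))]))
s=lambda a,b:(S,(a/4.5+170-.4,b/4.5+200-.4)); d=lambda a,b:(D,(a/3+190-.3,b/3+110-.3))
for n,a,b in(("upL",s(288,287),d(217,300)),("loL",s(312,327),d(197,318)),("upR",s(565,157),d(308,382)),("loR",s(590,190),d(287,405))):print(n,*tri([a,b]))
E
```

```text
pin top [0.5366 0.2726 0.1474] [np.float64(1.3917394564932253), np.float64(1.3917394564932446)]
upL [0.5855 0.1835 0.069 ] [np.float64(2.318362682013476), np.float64(2.3183626820135617)]
loL [0.5647 0.1838 0.0541] [np.float64(2.281524990886633), np.float64(2.2815249908868442)]
upR [ 0.5868 -0.0182  0.0682] [np.float64(3.1400721775470464), np.float64(3.1400721775469713)]
loR [ 0.5668 -0.0206  0.0528] [np.float64(2.2167724045720223), np.float64(2.2167724045720414)]
```

```bash
python3 -c "
from plant import env,telemetry
print(env.close_job(), telemetry.read_state()['time_s'])"
```

```text
the job is handed in; nothing more can be done
the job is handed in; nothing more can be done
```

The shaker is locked out: the stop bar is fully in and level, and the lock pin is upright and fully home in the bracket. The job was handed in at about 14.7 s of the 54 s allowed.

- **Stop bar:** I pressed it with shut fingers about 1 mm from its middle, the tool leaning 35 degrees, until it met its hard stop. The last press peaked at about 30 N, above the 15 N advised, because the final step ran into the stop before I could see the rise. That is well below the 120 N wrist limit. Afterwards the two ends measured level to about 1 mm, with the bar's face centre about 61 mm up (63 mm expected). The views disagree by 2 to 3 mm there.
- **Lock pin:** It went through the bracket and lug holes without side force, and I felt 3 N as the collar met the bracket. After release its top measured 147 mm up, against 149 mm expected. That is within the measuring error and agrees with the collar seating.
- **Surroundings:** In the last side view the bottles stand where they were, and the gripper is clear of everything.

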